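# Push a used tube rack through the flap of a UV decontamination box

### The job

Send the used blue tube rack into the UV decontamination box: with your fingertips push it along the steel shelf and in under the hanging amber flap until the whole rack goes over the inner edge and slides down the chute, then draw your hand back out so that the flap drops shut behind it. Only push the rack, never pick it up, and leave the green rack, the bottle and the jar where they stand.

Things in the scene. Friction and masses are not known exactly. Their poses are not given: they have to be found in the camera images.
- rack: the empty blue 96-place tube rack, a plastic block 124 mm long (its x), 86 mm wide (its y), 30 mm high, about 150 g, slippery (friction about 0.2 against everything). It lies lengthwise on the steel feed shelf, its x axis along the feed direction to within 2 degrees. Origin: centre of its underside.
- uvbox: the fixed benchtop UV decontamination box and its feed shelf: white frame, amber clear panes and roof, teal header, 128 mm wide, 219 mm high, walls from x = 0 to 250 mm. Origin on the bench below the middle of the flap plane; x is the feed direction (level, from the shelf into the box), y across, z up
- shelf_end (a point): middle of the feed shelf's open outer end, on its surface: a level polished steel plate 90 mm above the bench, running 275 mm from here to the flap. Guide strips along both sides stand 15 mm above it, 104 mm apart; the rack lies between them and is free behind
- flap_sill (a point): point on the shelf surface at the middle of the flap plane (box x = 0, y = 0, 90 mm above the bench)
- opening_top (a point): middle of the lower edge of the teal header over the opening, 103 mm above the shelf, 2 mm inside the flap plane; the header goes up to the roof. The opening below it is 104 mm wide, so a hand must lean into it (some 30 to 45 degrees) to push past the flap plane
- chute_edge (a point): middle of the inner edge, 62 mm beyond flap_sill at shelf height: the level steel floor ends here and a smooth chute falls away at 30 degrees for 150 mm. The rack tips over the edge once its middle is past it (its rear end is then a few mm inside the flap plane) and slides down by itself
- chute_stop (a point): foot of the chute at the middle of the rubber stop, 192 mm beyond the flap plane, 15 mm above the bench; resting against it, the rack lies tilted 30 degrees with its origin some 138 mm beyond the flap plane and 46 mm above the bench
- flap (a joint): angle of the amber flap in rad: 0 hanging shut, growing as its lower edge swings into the box, 1.45 fully up. 100 mm wide, 4 mm thick, 60 g; hinge along its top, 192 mm above the bench and 5 mm inside the flap plane; lower edge 2 mm above the shelf. Swings only inward, takes under 1 N at the bottom, and falls shut by its weight in under a second
- flap_edge (a point): middle of the flap's lower edge (moves with the flap)
- green_rack: bystander: green tube rack of the same size with ten small capped tubes in it, 42 mm high in all, loose on the bench; origin: centre of its underside
- bottle: bystander: amber reagent bottle with white cap, diameter 60 mm, 125 mm high, loose on the bench; origin: centre of its underside
- jar: bystander: white jar with blue cap, diameter 52 mm, 65 mm high, loose on the bench; origin: centre of its underside
There are look-alikes about, which are no part of the job. Several things have the shape of the rack; the one meant has the colours described above.

How it is judged:
By the outcome, as a careful person would: the job done as asked, in the order asked, and still so for the second after the job is handed in, with the robot touching nothing.
It also fails if it takes over 38 s, if anything falls off the work surface, if the arm or the gripper's body presses on something with over 40 N, if the wrist force passes 120 N, or if a joint passes its speed limit or range.

### The arm

A 7-joint arm with a two-finger parallel gripper is mounted at the origin on the work surface. World frame = base frame: x ahead of the robot, y to its left, z up, the work surface at z = 0. Lengths are in m, angles in rad, forces in N, time in s.
With the tool pointing down it reaches from about 0.4 to 0.85 m from the base axis. Payload 10.4 kg.
Tool frame: the origin (TCP) lies midway between the tips of the shut fingers; the grasp point (between the pads) lies 19 mm behind it; z points along the fingers, y is the line along which they close (so a half turn about z gives the same grasp; the last joint's range is limited). The gripper opens to 85 mm and grips with 20 to 120 N. Pads are 22 mm wide; open, the fingers measure 114 mm over their backs; the gripper's body (76 mm by 85 mm) begins 54 mm behind the grasp point. The pads swing forward as they close: fully open they stand 13 mm farther back than shut.
Start: joints at [1.29, 0.332, -0.065, 1.46, 0.022, 1.35, -0.088], TCP at [0.159, -0.604, 0.231] pointing down, gripper open.
Joint ranges: [-2.6, 2.6], [-0.5, 2.12], [-1.47, 1.34], [0.16, 2.42], [-1.27, 4.41], [0.06, 2.06], [-2.6, 2.6]. Speed limits (rad/s): [2.22, 2.22, 2.79, 2.79, 3.14, 3.14, 3.14].

### API

Orientations are given as a unit quaternion [x, y, z, w].
In Python, from workcell import get_obs, camera, camera_params, hand_in gives the robot as it stands.
- The arm moves only by the tool carry_out, never from a script. Its argument "commands" is a list that holds one entry, the list of rows, each a list of 6 numbers: the shift along the tool's x, y, z in units of 40 mm (1.0 is 40 mm), then the turn, a rotation vector about the tool's x, y, z in units of 6 degrees (1.0 is 6 degrees). In form: [[[x, y, z, ax, ay, az], ...]]. A call has 1 to 20 rows; each row shifts and turns the commanded pose from where the row before left it, along the tool's axes as they then stand; what a row does not reach is not made up. A row lasts 1/12 s, in which the tool goes at most 41.7 mm and 7.16 degrees, less where a joint would pass 70% of its speed; a pose out of reach is approached as far as the arm can. A call is refused whole if a number of a shift passes 1 or a number of a turn 1, either way. A call with a gripper value outside its range is refused whole. "hand" is the closure, from -1 (fully open) to 1 (shut), set as the call begins (left out, the last holds). The fingers move at their own pace and stop on an object; "force" is the grip in N (left out, the last holds). Time passes only in rows, so rows that do not move let the fingers close. It gives the time, the measured TCP pose, the force, the opening and the grip force at its end, in the units of the state.
- get_obs(): the state, without advancing time (a new reading comes with each control period).
- camera(name): name is "side" or "top"; returns the picture (420x560x3 uint8, red, green, blue); there is no depth.
- camera_params(name): a dict with "mtx" (3x3 intrinsics, pixels), "R" (3x3) and "t" (3): a world point X has camera coordinates R X + t. Camera axes: x right, y down, z forward; pixel columns grow to the right and rows downward; lengths in m; the calibration is good to about 2 mm. A picture is of the moment at which its call begins. camera_params takes no time and is no camera call.
- hand_in(): hands the job in; it is judged then, once.
The state is a dict: "clock": time; "joint_pos": joint angles; "joint_velocities": joint speeds; "tau": joint torques, N m; "position": TCP position; "ee_rot": TCP orientation; "ft_force": force on the tool from outside, world axes, zero at the start; "torque": the same for the moment, N m; "grip_width": opening from 0.0 (shut) to 1.0 (fully open); "grasp_force": force on a finger pad.
Only numpy, scipy, OpenCV 4.12 (cv2) and the standard library are available. Lean on these libraries where they do the work, as an engineer would, in place of code of your own. Each camera call takes 0.05 s, during which the arm holds its last target. There are 200 camera calls.

## Working session

There is one attempt and no reset: what is moved stays moved. The work goes in short steps, Python scripts to look and compute and a tool call to move; the robot and the scene stay as the last step left them, time stands still between calls to the robot, and variables do not carry over. Pictures are saved under pics/ and viewed, at most 10 in all, crops included, and the job is handed in when it is done.

Besides the shell and the picture viewer there is one more tool, called after "Call:" as name([rows], argument=value, ...), one row to a line, values as JSON. carry_out: Moves the arm, as the interface text tells. Its arguments: {"type":"object","properties":{"commands":{"type":"array"},"hand":{"type":"number"},"force":{"type":"number"}},"required":["commands"]}

```bash
mkdir -p pics
python3 - <<'E'
from workcell import *
import cv2
o=get_obs();print(o['clock'],o['position'],o['ee_rot'],o['grip_width'])
for n in ['side','top']:
    cv2.imwrite(f'pics/{n}0.png',cv2.cvtColor(camera(n),cv2.COLOR_RGB2BGR))
    p=camera_params(n);print(n,p)
E
```

```text
0.0 [ 0.15925228 -0.60397297  0.23052028] [ 9.91701313e-01  1.28561175e-01 -1.00220450e-04 -7.20776827e-04] 0.9986675021164315
side {'mtx': array([[454.68556452,   0.        , 281.38884377],
       [  0.        , 454.68556452, 203.79204153],
       [  0.        ,   0.        ,   1.        ]]), 'R': array([[-0.91064255,  0.41282602,  0.0174591 ],
       [ 0.32142302,  0.73430512, -0.59789902],
       [-0.25964858, -0.53886053, -0.80138127]]), 't': array([ 0.49766994, -0.05583894,  1.30395492])}
top {'mtx': array([[501.07305478,   0.        , 276.00233917],
       [  0.        , 501.07305478, 206.28044288],
       [  0.        ,   0.        ,   1.        ]]), 'R': array([[-0.0095083 , -0.99988751,  0.01160026],
       [-0.98572095,  0.00742193, -0.16822343],
       [ 0.16811841, -0.01303414, -0.98568063]]), 't': array([-0.0625621 ,  0.55481708,  1.19664069])}
```

View pics/side0.png

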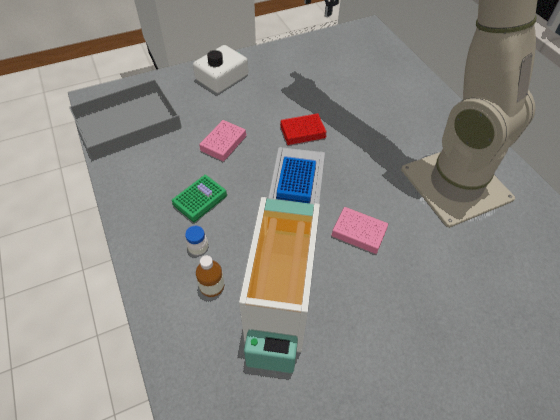

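View pics/top0.png

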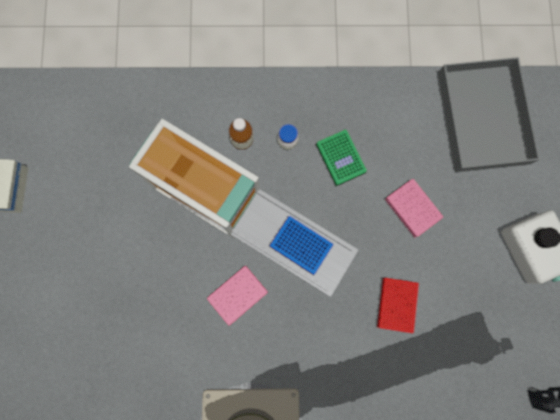

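The top view shows the shelf running from about (343,270) up-left to the flap at about (243,210), with the blue rack at (301,245). I'll enlarge that part for corner picking.

Run:
```python
import cv2
a=cv2.imread('pics/top0.png')[110:310,120:370]
b=cv2.imread('pics/side0.png')[140:340,230:400]
cv2.imwrite('pics/c1.png',cv2.resize(a,(750,600),interpolation=cv2.INTER_CUBIC))
```

```text
(no output)
```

View pics/c1.png

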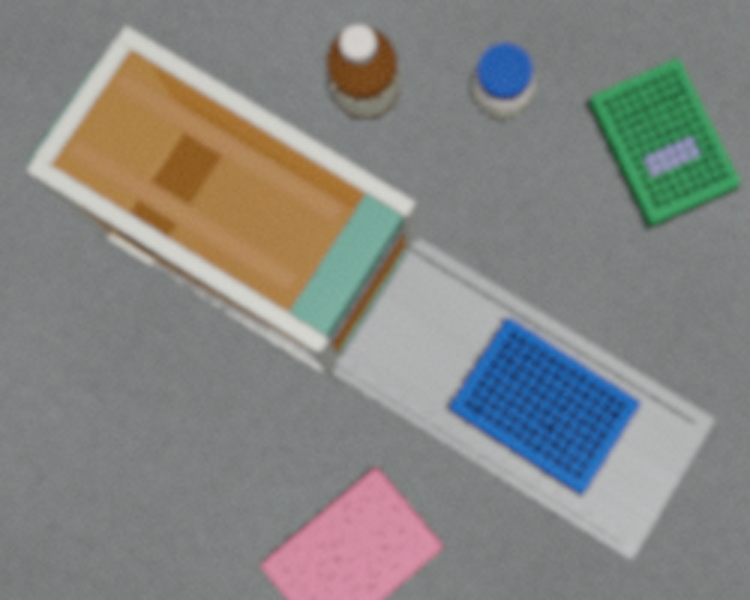

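The enlarged crop shows the roof corners at (127,27), (413,205), (327,350) and (28,172). The shelf's outer corners are at (714,420) and (632,558), and the rack's top corners at (510,318), (640,402), (582,494) and (450,408).

```bash
cat > h.py <<'E'
import numpy as np
from workcell import *
def ray(n,uv,z):
    p=camera_params(n);R,t=np.array(p['R']),np.array(p['t'])
    c=-R.T@t;d=R.T@np.linalg.solve(p['mtx'],[*uv,1.]);return c+d*(z-c[2])/d[2]
E
python3 - <<'E'
from h import *
np.set_printoptions(precision=4,suppress=True)
f=lambda l,z:np.array([ray('top',(u/3+120-1/3,v/3+110-1/3),z) for u,v in l])
r=f([(127,27),(413,205),(327,350),(28,172)],.219)
s=f([(714,420),(632,558)],.1)
k=f([(510,318),(640,402),(582,494),(450,408)],.12)
print(r,s,k,sep='\n')
L=lambda a:np.linalg.norm(np.diff(np.vstack([a,a[:1]]),axis=0),axis=1)
print(L(r),L(s),L(k))
d1=(r[0]+r[3]-r[1]-r[2]);d2=(k[0]+k[3]-k[1]-k[2])
print('yaw',np.degrees(np.arctan2(d1[1],d1[0])),np.degrees(np.arctan2(d2[1],d2[0])))
print('flapmid',(r[1]+r[2])/2,'end',s.mean(0),'rack',k.mean(0))
d=(r[1]+r[2])/2-s.mean(0);print(np.hypot(*d[:2]),np.degrees(np.arctan2(d[1],d[0])))
E
```

```text
[[ 0.7219  0.1833  0.219 ]
 [ 0.5871 -0.0254  0.219 ]
 [ 0.4827  0.0357  0.219 ]
 [ 0.6133  0.2512  0.219 ]]
[[ 0.4406 -0.2572  0.1   ]
 [ 0.335  -0.19    0.1   ]]
[[ 0.5195 -0.0979  0.12  ]
 [ 0.4533 -0.1971  0.12  ]
 [ 0.3835 -0.1509  0.12  ]
 [ 0.4499 -0.0509  0.12  ]]
[0.2485 0.121  0.252  0.1281] [0.1251 0.1251] [0.1192 0.0837 0.1201 0.084 ]
yaw 57.9633152052159 56.358268548561
flapmid [0.5349 0.0051 0.219 ] end [ 0.3878 -0.2236  0.1   ] rack [ 0.4515 -0.1242  0.12  ]
0.27197669507644384 57.260639299559344
```

Call:
carry_out([
  [[0.59, -0.57, -0.05, 0, 0, 0], [0.59, -0.57, -0.05, 0, 0, 0], [0.59, -0.57, -0.05, 0, 0, 0], [0.59, -0.57, -0.05, 0, 0, 0], [0.59, -0.57, -0.05, 0, 0, 0], [0.59, -0.57, -0.05, 0, 0, 0], [0.59, -0.57, -0.05, 0, 0, 0], [0.59, -0.57, -0.05, 0, 0, 0], [0.59, -0.57, -0.05, 0, 0, 0], [0.59, -0.57, -0.05, 0, 0, 0], [0.59, -0.57, -0.05, 0, 0, 0], [0.59, -0.57, -0.05, 0, 0, 0], [0.59, -0.57, -0.05, 0, 0, 0], [0.59, -0.57, -0.05, 0, 0, 0], [0, 0, 0, 0, 0, 0], [0, 0, 0, 0, 0, 0]],
], hand=1, force=40)

```text
clock: 1.43
position: [0.3981, -0.21, 0.2593]
ee_rot: [0.991, 0.13, -0.0, 0.0]
ft_force: [0.3, -1.2, 0.2]
grip_width: -0.003
grasp_force: 0.0
```

Call:
carry_out([
  [[0, 0, 0, 0, 0, -0.9], [0, 0, 0, 0, 0, -0.9], [0, 0, 0, 0, 0, -0.9], [0, 0, 0, 0, 0, -0.9], [0, 0, 0, 0, 0, -0.9], [0, 0, 0, 0, 0, -0.9], [0, 0, 0, 0, 0, -0.9], [0, 0, 0, 0, 0, -0.8], [0, 0, 0, 0, 0.9, 0], [0, 0, 0, 0, 0.9, 0], [0, 0, 0, 0, 0.9, 0], [0, 0, 0, 0, 0.9, 0], [0, 0, 0, 0, 0.9, 0], [0, 0, 0, 0, 0.9, 0], [0, 0, 0, 0, 0.9, 0], [0, 0, 0, 0, 0.7, 0], [0, 0, 0, 0, 0, 0], [0, 0, 0, 0, 0, 0], [0, 0, 0, 0, 0, 0]],
])

```text
clock: 3.02
position: [0.3975, -0.2116, 0.2594]
ee_rot: [0.819, 0.448, 0.313, -0.171]
ft_force: [0.4, 0.6, 0.6]
grip_width: -0.001
grasp_force: 0.0
```

```bash
cat >> h.py <<'E'
from scipy.spatial.transform import Rotation as Ro
F=np.array([.535,.0065,.09]);yw=np.radians(57.5)
B=Ro.from_euler('z',yw).as_matrix()
def rep(target=None,lean=42,show=None):
    o=get_obs();T=Ro.from_quat(o['ee_rot']);p=np.array(o['position'])
    print('t',o['clock'],'box mm',np.round(B.T@(p-F)*1000,1),'F',np.round(B.T@o['ft_force'],1),'grip',round(o['grip_width'],2))
    print('tool axes in box',np.round(B.T@T.as_matrix(),3).tolist()); print('q',np.round(o['joint_pos'],2))
    if target is not None:
        l=np.radians(lean);z=np.array([np.sin(l),0,-np.cos(l)]);y=np.array([0,-1,0]);D=B@np.column_stack([np.cross(y,z),y,z])
        print('shift units',np.round(T.inv().apply(F+B@(np.array(target)/1000)-p)/.04,2),'turn units',np.round(np.degrees((T.inv()*Ro.from_matrix(D)).as_rotvec())/6,2))
    if show:
        import cv2
        for n in ['side','top']: cv2.imwrite(f'pics/{show}{n}.png',cv2.cvtColor(camera(n),cv2.COLOR_RGB2BGR))
E
python3 -c "
from h import *
rep((-255,0,15))"
```

```text
t 3.0167 box mm [-257.9   -1.2  169.4] F [0.8 0.  0.6] grip -0.0
tool axes in box [[0.745, -0.002, 0.667], [-0.001, -1.0, -0.002], [0.667, 0.0, -0.745]]
q [ 1.06  0.09 -0.19  1.88 -0.68  1.46  0.48]
shift units [-2.52 -0.03  2.92] turn units [ 0.02  0.02 -0.01]
```

Call:
carry_out([
  [[-0.32, 0, 0.36, 0, 0, 0], [-0.32, 0, 0.36, 0, 0, 0], [-0.32, 0, 0.36, 0, 0, 0], [-0.32, 0, 0.36, 0, 0, 0], [-0.32, 0, 0.36, 0, 0, 0], [-0.32, 0, 0.36, 0, 0, 0], [-0.32, 0, 0.36, 0, 0, 0], [-0.32, 0, 0.36, 0, 0, 0], [0, 0, 0, 0, 0, 0], [0, 0, 0, 0, 0, 0], [0, 0, 0, 0, 0, 0]],
])

```text
clock: 3.93
position: [0.3987, -0.2108, 0.1066]
ee_rot: [0.819, 0.449, 0.314, -0.171]
ft_force: [0.3, 0.5, 0.0]
grip_width: 0.001
grasp_force: 0.0
```

```bash
python3 -c "
from h import *
rep((-100,0,15),show='a')
import cv2
a=cv2.imread('pics/aside.png')[120:320,200:380];b=cv2.imread('pics/atop.png')[150:350,190:400]
cv2.imwrite('pics/a.png',np.hstack([cv2.resize(a,(360,400)),cv2.resize(b,(420,400))]))"
```

```text
t 3.9333 box mm [-256.5   -1.9   16.6] F [ 0.5 -0.   0. ] grip 0.0
tool axes in box [[0.744, -0.001, 0.668], [0.0, -1.0, -0.002], [0.668, 0.002, -0.744]]
q [ 1.06  0.29 -0.2   2.02 -0.7   1.19  0.68]
shift units [ 2.88 -0.05  2.64] turn units [0.02 0.01 0.  ]
```

View pics/a.png

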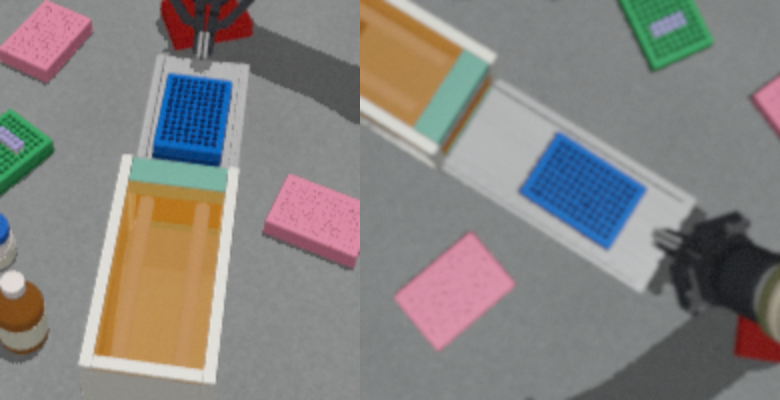

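Fingertips stand centred at the open shelf end behind the rack. Start pushing.

Call:
carry_out([
  [[0.22, 0, 0.2, 0, 0, 0], [0.22, 0, 0.2, 0, 0, 0], [0.22, 0, 0.2, 0, 0, 0], [0.22, 0, 0.2, 0, 0, 0], [0.22, 0, 0.2, 0, 0, 0], [0.22, 0, 0.2, 0, 0, 0], [0.22, 0, 0.2, 0, 0, 0], [0.22, 0, 0.2, 0, 0, 0], [0.22, 0, 0.2, 0, 0, 0], [0.22, 0, 0.2, 0, 0, 0], [0.22, 0, 0.2, 0, 0, 0], [0.22, 0, 0.2, 0, 0, 0], [0.22, 0, 0.2, 0, 0, 0], [0.22, 0, 0.2, 0, 0, 0]],
])

```text
clock: 5.2
position: [0.4884, -0.0694, 0.1044]
ee_rot: [0.819, 0.448, 0.314, -0.172]
ft_force: [0.1, -0.4, 0.6]
grip_width: 0.001
grasp_force: 0.5
```

```bash
python3 -c "
from h import *
rep((12,0,15),show='b')
import cv2
a=cv2.imread('pics/bside.png')[120:320,200:380];b=cv2.imread('pics/btop.png')[110:310,170:380]
cv2.imwrite('pics/b.png',np.hstack([cv2.resize(a,(360,400)),cv2.resize(b,(420,400))]))"
```

```text
t 5.2 box mm [-89.1  -1.5  14.4] F [-0.3 -0.3  0.6] grip 0.0
tool axes in box [[0.743, -0.002, 0.669], [-0.002, -1.0, -0.002], [0.669, 0.0, -0.743]]
q [ 0.86  0.23 -0.36  2.11 -0.83  0.96  0.48]
shift units [ 1.89 -0.04  1.68] turn units [ 0.01  0.   -0.02]
```

View pics/b.png

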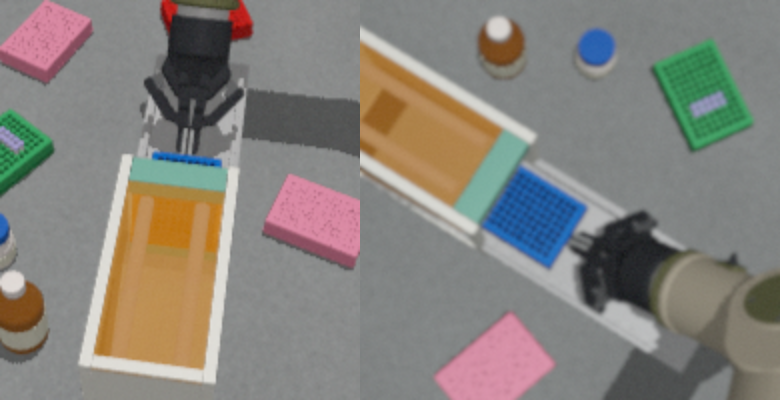

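Rack is straight and its front is entering under the flap. Continue.

Call:
carry_out([
  [[0.18, 0, 0.16, 0, 0, 0], [0.18, 0, 0.16, 0, 0, 0], [0.18, 0, 0.16, 0, 0, 0], [0.18, 0, 0.16, 0, 0, 0], [0.18, 0, 0.16, 0, 0, 0], [0.18, 0, 0.16, 0, 0, 0], [0.18, 0, 0.16, 0, 0, 0], [0.18, 0, 0.16, 0, 0, 0], [0.18, 0, 0.16, 0, 0, 0], [0.18, 0, 0.16, 0, 0, 0], [0, 0, 0, 0, 0, 0], [0, 0, 0, 0, 0, 0]],
])

```text
clock: 6.3
position: [0.5398, 0.0114, 0.105]
ee_rot: [0.819, 0.449, 0.314, -0.172]
ft_force: [-0.2, -1.6, -0.4]
grip_width: -0.001
grasp_force: 0.0
```

```bash
python3 -c "
from h import *
rep((20,0,15),show='c')
import cv2
a=cv2.imread('pics/cside.png')[120:320,200:380];b=cv2.imread('pics/ctop.png')[110:310,150:360]
cv2.imwrite('pics/c.png',np.hstack([cv2.resize(a,(360,400)),cv2.resize(b,(420,400))]))"
```

```text
t 6.3 box mm [ 6.7 -1.4 15. ] F [-1.5 -0.7 -0.4] grip -0.0
tool axes in box [[0.743, -0.001, 0.669], [-0.001, -1.0, -0.001], [0.669, 0.0, -0.743]]
q [ 0.72  0.25 -0.44  2.09 -0.87  0.82  0.35]
shift units [ 0.25 -0.04  0.22] turn units [ 0.01 -0.   -0.01]
```

View pics/c.png

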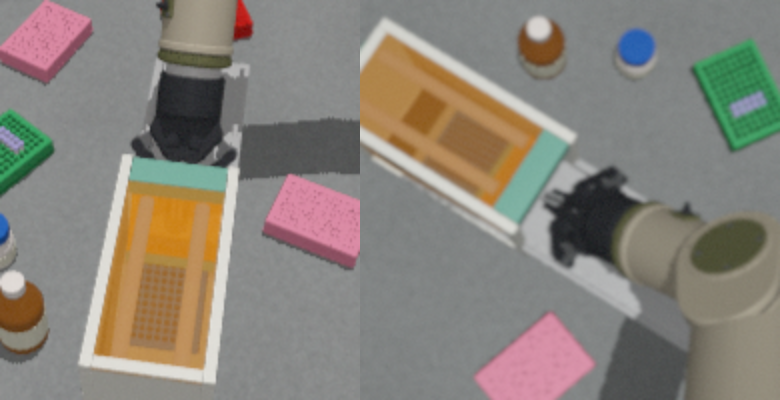

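The rack's grid shows through the amber roof down on the chute. Draw the hand back out.

Call:
carry_out([
  [[-0.3, 0, -0.27, 0, 0, 0], [-0.3, 0, -0.27, 0, 0, 0], [-0.3, 0, -0.27, 0, 0, 0], [-0.3, 0, -0.27, 0, 0, 0], [-0.3, 0, -0.27, 0, 0, 0], [-0.3, 0, -0.27, 0, 0, 0], [-0.3, 0, -0.27, 0, 0, 0], [-0.3, 0, -0.27, 0, 0, 0], [-0.3, 0, -0.27, 0, 0, 0], [-0.3, 0, -0.27, 0, 0, 0], [0, 0, -0.6, 0, 0, 0], [0, 0, -0.6, 0, 0, 0], [0, 0, -0.6, 0, 0, 0], [0, 0, -0.6, 0, 0, 0], [0, 0, 0, 0, 0, 0], [0, 0, 0, 0, 0, 0], [0, 0, 0, 0, 0, 0], [0, 0, 0, 0, 0, 0], [0, 0, 0, 0, 0, 0], [0, 0, 0, 0, 0, 0]],
])

```text
clock: 8.07
position: [0.418, -0.1786, 0.1758]
ee_rot: [0.819, 0.448, 0.314, -0.173]
ft_force: [0.1, -0.3, -0.9]
grip_width: -0.004
grasp_force: 0.0
```

```bash
python3 -c "
from h import *
rep(show='d')
import cv2
a=cv2.imread('pics/dside.png')[140:340,220:400];b=cv2.imread('pics/dtop.png')[110:310,120:330]
cv2.imwrite('pics/d.png',np.hstack([cv2.resize(a,(360,400)),cv2.resize(b,(420,400))]))
for n in ['side','top']:
  p=camera_params(n)
  for nm,X in dict(rackO=(138,0,-44),racktopmid=(138+15,0,-44+26),sill=(0,0,0)).items():
    c=p['R']@(F+B@np.array(X)/1000)+p['t'];u=(p['mtx']@c);u=u[:2]/u[2]
    print(n,nm,(u-([220,140] if n=='side' else [120,110]))*2+([0,0] if n=='side' else [360,0]))
"
```

```text
t 8.0667 box mm [-219.    -0.8   85.8] F [-0.2 -0.2 -0.9] grip -0.0
tool axes in box [[0.743, -0.001, 0.669], [-0.002, -1.0, -0.0], [0.669, -0.001, -0.743]]
q [ 1.02  0.16 -0.23  2.   -0.71  1.27  0.54]
side rackO [117.97135711 304.35416601]
side racktopmid [116.3374907  306.25457725]
side sill [135.07402379 183.58166396]
top rackO [519.3787737  150.57482644]
top racktopmid [506.19854636 139.7603449 ]
top sill [610.84095611 202.90581774]
```

View pics/d.png

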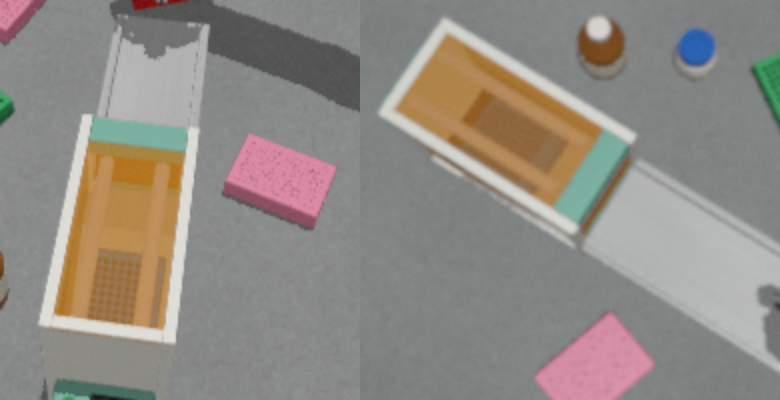

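```bash
python3 -c "
from h import *
import cv2
for i in range(8): a=camera('side')
b=cv2.cvtColor(cv2.imread('pics/dside.png'),cv2.COLOR_BGR2RGB)
d=np.abs(a.astype(int)-b)[200:310,240:320];print(d.mean(),d.max())
c=cv2.cvtColor(cv2.imread('pics/side0.png'),cv2.COLOR_BGR2RGB)
m=np.abs(a.astype(int)-c).max(2)>40
print('bystanders',m[170:310,165:235].sum(),'opening/flap',m[200:235,262:318].sum())
if d.mean()<2.5: print(hand_in())
"
```

```text
1.445340909090909 15
bystanders 0 opening/flap 63
the job is handed in; nothing more can be done
None
```

I pushed the blue rack under the flap and over the inner edge; it lies still at the foot of the chute, the flap looks shut, the green rack, bottle and jar haven't moved, and the job is handed in after about 8.5 s.

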